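# Raise the counting shelf to its upper position and load the sample

## Robot

A 6-joint arm with a two-finger parallel gripper is mounted at the origin on a cart in front of the work surface, level with it; the furniture and walls round the work are solid. World frame = base frame: x ahead of the robot, y to its left, z up, the work surface at z = 0. Lengths are in m, angles in rad, forces in N, time in s.
With the tool pointing down it reaches from about 0.25 to 0.725 m from the base axis. Payload 4 kg.
Tool frame: the origin (TCP) lies between the finger pads; the fingertips stand 19 mm ahead of it and the grasp point (between the pads) is the TCP; z points along the fingers, y is the line along which they close (so a half turn about z gives the same grasp; the last joint's range is limited). The gripper opens to 85 mm and grips with 20 to 120 N. Pads are 22 mm wide; open, the fingers measure 114 mm over their backs; the gripper's body (76 mm by 85 mm) begins 54 mm behind the grasp point. The pads swing forward as they close: fully open they stand 13 mm farther back than shut.
Start: joints at [1.212, 0.241, 0.005, 1.335, 0, 1.571], TCP at [0.176, 0.468, 0.25] pointing down, gripper open.
Joint ranges: [-2.72, 2.72], [-1.05, 1.87], [-1.09, 1.28], [-1.99, 2.15], [-1.42, 1.44], [-3.14, 3.14]. Speed limits (rad/s): [2.79, 2.79, 3.14, 3.14, 3.14, 3.14].

## Interface

Orientations are given as a unit quaternion [x, y, z, w].
In Python, from workcell import bot, get_image, calibration, job gives the robot as it stands. The module is installed in compiled form; this text tells all that it offers.
- The arm moves only by the shell command python3 -m inch 'ROWS' [FORCE]. ROWS is JSON, a list of rows, each an object with "linear": the shift along the tool's x, y, z each as a share of 0.2 m, from -1 to 1, a list of three; "rotation": the turn, a rotation vector about the tool's x, y, z each as a share of 2 pi rad, from -1 to 1, a list of three; "grip": the closure, from 0 (fully open) to 1 (shut). A call has 1 to 8 rows; each row shifts and turns the commanded pose from where the row before left it, along the tool's axes as they then stand; what a row does not reach is not made up. A row lasts 1/8 s, in which the tool goes at most 62.5 mm and 10.7 degrees, less where a joint would pass 70% of its speed; a pose out of reach is approached as far as the arm can. A call with a number of a shift or a turn outside -1 to 1 is refused whole. A call with a gripper value outside its range is refused whole. The fingers move at their own pace and stop on an object; FORCE is the grip in N (left out, the last holds). Time passes only in rows, so rows that do not move let the fingers close. It gives the time, the measured TCP pose, the force, the opening and the grip force at its end, in the units of the state.
- bot.state(): the state, without advancing time (a new reading comes with each control period).
- get_image(name): name is "scene" or "top" or "wrist"; returns (picture, depth): 400x640x3 uint8, blue, green, red; 400x640 float32, m along the optical axis (not along the pixel's ray), 0 where there is no reading.
- calibration(name): a dict with "K" (3x3 intrinsics, pixels), "k1" (the pictures are not rectified: a ray, as slopes to the right and down, at radius r is drawn at 1 + k1 r^2 times it, then the intrinsics apply), "position" and "rotation" of the camera in the world; the wrist camera has in their place "hand_eye" (4x4, takes a point from camera to tool coordinates, whose origin is the TCP and whose axes are the flange's). Camera axes: x right, y down, z forward; pixel columns grow to the right and rows downward; lengths in m; the calibration is good to about 2 mm. A picture is of the moment at which its call begins: read the wrist's pose just before it. calibration takes no time and is no camera call.
- job.sign_off(): hands the job in; it is judged then, once.
The state is a dict: "clock": time; "joints": joint angles; "joint_vel": joint speeds; "tau": joint torques, N m; "tool_pos": TCP position; "eef_rot": TCP orientation; "ft_force": force on the tool from outside, world axes, zero at the start; "torque": the same for the moment, N m; "gripper_width": finger opening in m; "grasp_force": force on a finger pad.
Only numpy, scipy, OpenCV 4.12 (cv2) and the standard library are available. Lean on these libraries where they do the work, as an engineer would, in place of code of your own. Each camera call takes 0.05 s, during which the arm holds its last target. There are 200 camera calls.

## Task

The dark sample is to be counted in the far geometry. On the counting stand, press in the spring button in the post and raise the sleeve that carries the white sample shelf until the button pops fully out through the hole in the brass plate; feel for its stop, do not force the sleeve against the button, and let go so that the sleeve hangs on the button. Then set the jar with the dark contents upright in the ring of the raised shelf, without knocking the detector or disturbing the other jar, the survey meter or the tweezers.

Things in the scene. Friction and masses are not known exactly. Their poses are not given: they have to be found in the camera images.
- stand: Counting stand, fixed on the desk: grey base 104 x 196 x 12 mm (y -35 to +161, x -52 to +52) with an upright square steel post, 25.5 mm wide. Origin on the post's axis at the base's underside (desk top); z up. Detector and shelf lie towards +y, the spring button looks towards -x.
- button: Domed steel spring button, 12 mm across, in the post's -x face, 149 mm above the desk (its height is fixed). Origin at the dome's tip: 21 mm from the post's axis when out, 6 mm proud of the sleeve's face; moves along the stand's +x when pressed. Spring: 4 N when out, 8 N flush with the sleeve's face, 10 N wholly under its 2 mm wall.
- button_hole (a point): Fixed point where the button leaves the sleeve's -x face (15 mm from the axis, 149 mm up). A flat finger presses it flush; raising the sleeve then cams the dome under the edge (pull about 20 N, grip some 25 N). Within 3 mm of a hole the dome rises into it and takes load off the hand, but half out it slips back; fully out it locks, felt as a firm stop 1 mm on. It bears up to 20 N.
- sleeve: Dark grey square tube 30 x 30 mm sliding up the post, axes as the stand's; 0.77 kg with shelf, friction 1 to 3 N, greased (drag 1.5 N at 10 mm/s), drops if neither held nor latched. Origin on the axis at its upper button hole (13 mm), where the button is at the start. Second hole (13 mm): in the brass plate on the -x face, 41 to 65 mm lower; trimmed at calibration, not known closer.
- sleeve_cap (a point): Top of the sleeve's black end cap, 29 mm above the sleeve's origin. The tube's -x and +x faces can be pinched from above, fingers closing along the stand's x (30 mm wide, 36 mm over the button). The brass plate, 49 x 25 mm, lies flush in the -x face below the button; its hole is 31 mm below its upper end. A hole leaves the button about 1 mm of play.
- shelf_seat (a point): Centre of the sample shelf's floor, on the sleeve's arm: 100 mm from the axis towards the stand's +y, 37 mm below the sleeve's origin, over the detector. White dish, 67 mm outside, 56 mm inside, rim 6.5 mm above the floor. Rises with the sleeve: floor 112 mm above the desk at the start, 151 to 177 mm when latched in the brass plate.
- detector: Upright aluminium radiation detector, 75 mm diameter (84 mm at its flange), top with black window 95 mm above the desk, fixed on the base under the shelf. Origin at the centre of its foot, 12 mm above the desk. Delicate: not to be knocked (5 N).
- dark_jar: Sample jar with black contents and a white ribbed screw cap, loose, about 0.07 kg: body 48 mm, cap 52 mm diameter (from 42 mm up), 55 mm high. Origin at the centre of its underside, z up.
- yellow_jar: Same jar with yellow contents, loose, a bystander. Origin at the centre of its underside.
- meter: Yellow survey meter 163 x 66 x 67 mm lying on the desk, loose, a bystander. Origin under its middle, long side along its x.
- steel_tweezers: Steel tweezers 16 x 126 x 10 mm lying on the desk, loose, a bystander. Origin under their middle, long side along y.

How it is judged:
On the way, in this order (a step that is already met when the one before it is completed fails the run):
1. the shelf is raised and hangs latched on the button in the brass plate's hole, the sleeve let go (z of shelf_seat in the frame of stand above 0.14 m and x of button in the frame of stand below -0.019 m and contact force between the fingers and sleeve below 0.2 N and linear speed of sleeve below 0.01 m/s), for 0.3 s.
2. the dark jar stands in the ring of the raised shelf, let go (z of shelf_seat in the frame of stand above 0.14 m and x of button in the frame of stand below -0.019 m and horizontal distance between dark_jar and shelf_seat below 0.006 m and z of dark_jar in the frame of shelf_seat between -0.003 and 0.003 m and angle between dark_jar's own z axis and vertical below 0.05 rad and contact force between the fingers and dark_jar below 0.1 N), for 0.2 s.
At the end, for the whole second after the job is handed in: The released sleeve hangs still in the raised position (shelf floor over 140 mm above the desk) with the button fully out (4 mm or more proud); the dark jar stands still in the shelf's ring within 6 mm of its centre, on the floor within 3 mm, upright within 0.05 rad, let go (all of step 2 and contact force between the fingers and sleeve below 0.2 N and linear speed of each of sleeve, dark_jar below 0.01 m/s); the robot touches nothing.
It fails at once if the sleeve is forced against the spring button with more than 20 N (contact force between sleeve and button above 20 N).
It fails at once if the detector is knocked or pressed with more than 5 N (contact force between detector and anything else above 5 N).
It fails at once if the yellow jar is moved by more than 30 mm (distance of yellow_jar from where it was at the start of the episode above 0.03 m).
It fails at once if the survey meter is moved by more than 30 mm (distance of meter from where it was at the start of the episode above 0.03 m).
It fails at once if the tweezers are moved by more than 30 mm (distance of steel_tweezers from where it was at the start of the episode above 0.03 m).
It also fails if it takes over 72 s, if anything falls off the work surface, if the arm or the gripper's body presses on something with over 40 N, if the wrist force passes 120 N, or if a joint passes its speed limit or range.

## Working session

There is one attempt and no reset: what is moved stays moved. The work goes in short steps, Python scripts to look and compute and a shell command to move; the robot and the scene stay as the last step left them, time stands still between calls to the robot, and variables do not carry over. Pictures are saved under pics/ and viewed, at most 10 in all, crops included, and the job is handed in when it is done.

```bash
mkdir -p pics
cat > h.py <<'E'
import numpy as np, cv2
from scipy.spatial.transform import Rotation as R
from workcell import bot,get_image,calibration,job
def cam(name,st=None):
    c=calibration(name)
    if name=='wrist':
        s=st or bot.state(); T=np.eye(4); T[:3,:3]=R.from_quat(s['eef_rot']).as_matrix(); T[:3,3]=s['tool_pos']
        M=T@np.array(c['hand_eye'])
    else:
        M=np.eye(4); r=np.array(c['rotation']); M[:3,:3]=r if r.shape==(3,3) else R.from_quat(r).as_matrix(); M[:3,3]=c['position']
    return np.array(c['K']),c['k1'],M
def cloud(name):
    K,k1,M=cam(name); im,d=get_image(name)
    v,u=np.mgrid[0:400,0:640]
    p=np.stack([u,v],-1).reshape(-1,1,2).astype(float)
    n=cv2.undistortPoints(p,K,np.array([k1,0,0,0,0.])).reshape(400,640,2)
    P=np.concatenate([n,np.ones((400,640,1))],-1)*d[...,None]
    W=P@M[:3,:3].T+M[:3,3]; W[d==0]=np.nan
    return im,W
E
python3 - <<'E'
from h import *
print(bot.state())
for n in('scene','top'):
    im,W=cloud(n); cv2.imwrite(f'pics/{n}0.png',im); np.save(n+'0.npy',W); print(n,cam(n))
E
```

```text
{'clock': 0.0, 'joints': array([ 1.21200602e+00,  2.41413878e-01,  3.71003792e-03,  1.33518434e+00,
       -1.64286615e-05,  1.57082225e+00]), 'joint_vel': array([ 1.58105047e-03, -4.67331972e-04,  4.94398816e-04,  9.87447789e-04,
       -6.46101149e-05, -5.39507361e-04]), 'tau': array([ 1.68509446e-04, -3.72313643e+01,  2.52411371e+01,  1.67260109e-02,
        2.61739626e-05,  3.71411019e-06]), 'tool_pos': array([0.17536696, 0.46760397, 0.24940704]), 'eef_rot': array([ 1.78447113e-01,  9.83948949e-01, -1.03060971e-03, -1.78533556e-04]), 'ft_force': array([-1.12691638, -0.75360549, -0.53876622]), 'torque': array([0.00468171, 0.05590383, 0.05106261]), 'grasp_force': 0.0, 'gripper_width': 0.08564994765735671}
scene (array([[437.1186591 ,   0.        , 320.11178349],
       [  0.        , 437.1186591 , 199.51329554],
       [  0.        ,   0.        ,   1.        ]]), -0.03559291078676354, array([[ 0.7093229 , -0.44145749,  0.5495237 , -0.18576531],
       [-0.70486096, -0.4379619 ,  0.55799678, -0.63548171],
       [-0.00566141, -0.7831377 , -0.62182256,  0.95948175],
       [ 0.        ,  0.        ,  0.        ,  1.        ]]))
top (array([[408.16301634,   0.        , 321.52612758],
       [  0.        , 408.16301634, 197.81009965],
       [  0.        ,   0.        ,   1.        ]]), -0.0931409951464053, array([[-0.0037401 , -0.99310502,  0.11716841,  0.38567807],
       [-0.99974988,  0.006297  ,  0.02145986,  0.07484585],
       [-0.0220497 , -0.11705885, -0.99288017,  1.28021951],
       [ 0.        ,  0.        ,  0.        ,  1.        ]]))
```

View pics/scene0.png

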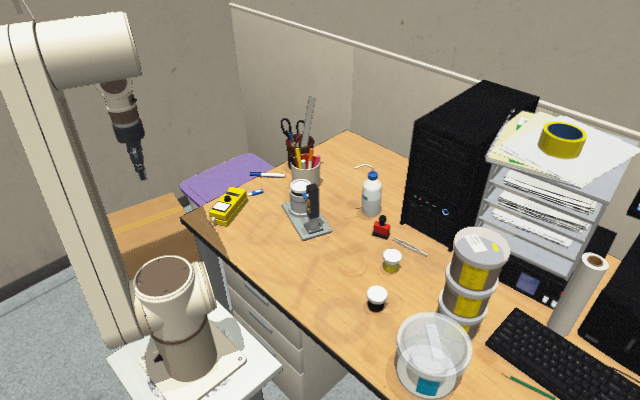

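View pics/top0.png

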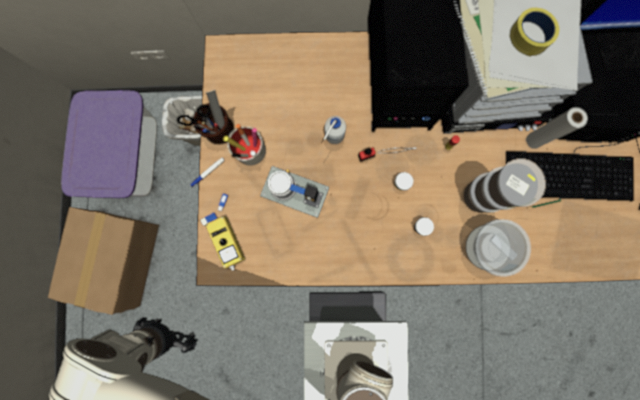

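Scene view: stand at about (305,215), with shelf (300,192) and post (312,205); dark jar at (376,298), yellow jar at (391,262). In the top view the shelf is at (281,182), sleeve (312,193), dark jar (425,226), yellow jar (403,181). The button side faces the robot.

Run:
```python
from h import *
W=np.load('top0.npy');S=np.load('scene0.npy')
for (u,v) in [(281,182),(312,193),(311,187),(425,226),(403,181),(300,192)]: print((u,v),W[v,u].round(3))
# clouds merged around the stand
P=np.concatenate([W.reshape(-1,3),S.reshape(-1,3)]); P=P[~np.isnan(P).any(1)]
c0=W[193,312]
def box(pts): 
    r=cv2.minAreaRect((pts[:,:2]*1000).astype(np.float32)); return np.round(r[0],1),np.round(r[1],1),round(r[2],1),len(pts),pts[:,2].mean().round(4)
for nm,Q in(('top',W),('scene',S)):
    q=Q.reshape(-1,3);q=q[~np.isnan(q).any(1)]; d=np.hypot(q[:,0]-c0[0],q[:,1]-c0[1])
    b=q[(d<.17)&(q[:,2]>.006)&(q[:,2]<.018)]
    print(nm,'base',box(b))
    m=(d<.045)&(q[:,2]>.155)&(q[:,2]<.3); 
    if m.any(): print('cap',box(q[m]),np.percentile(q[m][:,2],[5,50,95]).round(3))
    s=W[182,281]; ds=np.hypot(q[:,0]-s[0],q[:,1]-s[1]); m=(ds<.05)&(q[:,2]>.1)&(q[:,2]<.135)
    print('shelf',box(q[m]))
    for j in((425,226),(403,181)):
        s=W[j[1],j[0]]; ds=np.hypot(q[:,0]-s[0],q[:,1]-s[1]); m=(ds<.04)&(q[:,2]>.047)&(q[:,2]<.065)
        print('jar',cv2.minEnclosingCircle((q[m][:,:2]*1000).astype(np.float32)),q[m].mean(0).round(4),m.sum())
```

```text
(281, 182) [0.57  0.217 0.115]
(312, 193) [0.529 0.125 0.179]
(311, 187) [0.546 0.127 0.175]
(425, 226) [ 0.443 -0.208  0.06 ]
(403, 181) [ 0.58  -0.147  0.053]
(300, 192) [0.542 0.163 0.105]
top base (array([532.5, 126.8]), array([329.2, 330. ]), 21.4, 1294, np.float64(0.0118))
cap (array([533.7, 130. ]), array([30.2, 33.9]), 69.7, 141, np.float64(0.1763)) [0.161 0.178 0.181]
shelf (array([569.6, 213.5]), array([65.8, 83.2]), 2.1, 466, np.float64(0.1137))
jar ((443.0098876953125, -206.64035034179688), 27.73756980895996) [ 0.4429 -0.2062  0.0564] 253
jar ((581.81689453125, -150.3960723876953), 27.55731773376465) [ 0.5817 -0.1495  0.0565] 252
scene base (array([543.2, 138.2]), array([285.5, 286. ]), 22.5, 613, np.float64(0.0125))
cap (array([530.8, 127. ]), array([33.3, 36.2]), 71.7, 142, np.float64(0.1707)) [0.157 0.174 0.179]
shelf (array([562.6, 220.1]), array([79.7, 60.5]), 30.7, 233, np.float64(0.113))
jar ((438.6606140136719, -209.88150024414062), 28.96256446838379) [ 0.4368 -0.2114  0.0549] 282
jar ((577.2489624023438, -153.03445434570312), 27.474443435668945) [ 0.5748 -0.1538  0.0549] 216
```

```bash
cat >> h.py <<'E'
def go(target,yaw_y=None):
    """shares to target position (world) in current tool axes; turn about tool z so tool y has world heading yaw_y (deg, mod 180)"""
    s=bot.state(); r=R.from_quat(s['eef_rot']); m=r.as_matrix()
    d=m.T@(np.array(target)-s['tool_pos']); print('clock',s['clock'],'shift share',(d/.2).round(4),'pos',s['tool_pos'].round(4))
    h=np.degrees(np.arctan2(m[1,1],m[0,1]))
    print('heading y',h.round(2),'tilt',np.degrees(np.arccos(-m[2,2])).round(2),'F',s['ft_force'].round(1),'T',s['torque'].round(2),'w',round(s['gripper_width'],4),'g',round(s['grasp_force'],1),'j',s['joints'].round(2))
    if yaw_y is not None:
        t=-((yaw_y-h+90)%180-90); print('turn z deg',round(t,2),'share',round(t/360,4))
E
python3 -c "
from h import *
print(np.array(calibration('wrist')['hand_eye']).round(3),calibration('wrist')['K'][0][0])
go([.43,.165,.30],-20)"
```

```text
[[-0.    -0.945 -0.327  0.083]
 [ 1.    -0.    -0.    -0.001]
 [ 0.    -0.327  0.945 -0.125]
 [ 0.     0.     0.     1.   ]] 310.32499988113153
clock 0.1 shift share [-1.7234 -0.9703 -0.2507] pos [0.1754 0.4677 0.2495]
heading y 69.44 tilt 0.11 F [ 0.2 -0.   0.4] T [-0.03 -0.05 -0.  ] w 0.0852 g 0.0 j [1.21 0.24 0.   1.34 0.   1.57]
turn z deg 89.44 share 0.2485
```

```bash
python3 -m inch '[{"linear":[-0.227,-0.121,0.019],"rotation":[0,0,0],"grip":0},{"linear":[-0.227,-0.121,0.019],"rotation":[0,0,0],"grip":0},{"linear":[-0.227,-0.121,0.019],"rotation":[0,0,0],"grip":0},{"linear":[-0.227,-0.121,0.019],"rotation":[0,0,0],"grip":0},{"linear":[-0.227,-0.121,0.019],"rotation":[0,0,0],"grip":0},{"linear":[-0.227,-0.121,0.019],"rotation":[0,0,0],"grip":0},{"linear":[-0.227,-0.121,0.019],"rotation":[0,0,0],"grip":0},{"linear":[-0.227,-0.121,0.019],"rotation":[0,0,0],"grip":0}]'
python3 -m inch '[{"linear":[0,0,0],"rotation":[0,-0.023,0],"grip":0},{"linear":[0,0,0],"rotation":[0,-0.023,0],"grip":0},{"linear":[0,0,0],"rotation":[0,-0.023,0],"grip":0},{"linear":[0,0,0],"rotation":[0,0,0],"grip":0}]'
python3 - <<'E'
from h import *
im,W=cloud('wrist'); np.save('w1.npy',W); cv2.imwrite('pics/w1.png',im)
go([.447,.159,.22])
E
```

```text
clock: 1.1
tool_pos: [0.4484, 0.1578, 0.2195]
eef_rot: [0.179, 0.984, -0.0, -0.0]
ft_force: [0.8, -0.0, 0.5]
gripper_width: 0.085
grasp_force: 0.0
clock: 1.6
tool_pos: [0.4448, 0.1591, 0.2182]
eef_rot: [0.173, 0.962, -0.039, 0.21]
ft_force: [-0.8, 0.7, 0.2]
gripper_width: 0.0856
grasp_force: 0.0
clock 1.65 shift share [-0.0046 -0.0013 -0.0014] pos [0.4464 0.1595 0.2194]
heading y 69.55 tilt 24.7 F [-0.2 -0.6 -0.3] T [ 0.18  0.38 -0.03] w 0.0854 g 0.0 j [ 0.54  0.01 -0.43  0.85 -0.33  0.85]
```

View pics/w1.png

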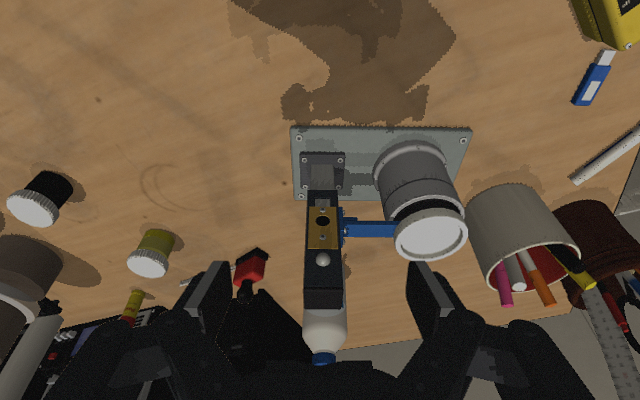

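The wrist view looks up the -x face: button at (323,259), brass plate rows 206–248, its hole at (323,221). Base at (291–473, 127–200), shelf at (431,235).

```bash
python3 - <<'E'
from h import *
W=np.load('w1.npy'); im=cv2.imread('pics/w1.png')
for v in range(200,312,4): print(v,W[v,323].round(4),im[v,323],end=' | ')
print()
K,k1,M=cam('wrist')
# intersect rays with face plane: fit plane to tube face pixels
q=W[200:300,310:318].reshape(-1,3); q=q[(~np.isnan(q).any(1))&(q[:,2]>.04)&(q[:,2]<.175)]
c=np.median(q,0); 
for _ in range(3):
    U,S,V=np.linalg.svd(q-q.mean(0),full_matrices=False); n=V[2]; e=abs((q-q.mean(0))@n); q=q[e<max(.0015,2*np.median(e))]
n=n*np.sign(-n[0]); c=q.mean(0); print('face n',n.round(3),'yaw',np.degrees(np.arctan2(n[1],n[0])).round(1),'c',c.round(4),len(q))
# vertical plane with normal from -x stand
def hit(u,v,nn,cc):
    p=cv2.undistortPoints(np.array([[[u,v]]],float),K,np.array([k1,0,0,0,0.]))[0,0]
    r=M[:3,:3]@np.array([p[0],p[1],1]); return M[:3,3]+r*((cc-M[:3,3])@nn)/(r@nn)
for nm,u,v in(('plate low',323,206),('plate top',323,248.5),('hole',323,221),('button',323,259),('cap edge',323,308),('face L low',307,220),('face R low',343,220),('face L',304,290),('face R',343,290)): print(nm,hit(u,v,n,c).round(4))
z=W[...,2]; m=np.zeros(z.shape,bool); m[118:215,280:480]=1; m&=(z>.007)&(z<.017)
r=cv2.minAreaRect((W[m][:,:2]*1000).astype(np.float32)); print('base',r)
m=np.zeros(z.shape,bool); m[205:265,390:472]=1; m&=(z>.104)&(z<.13); print('shelf',cv2.minEnclosingCircle((W[m][:,:2]*1000).astype(np.float32)),z[m].mean())
E
python3 -c "
import cv2;im=cv2.imread('pics/w1.png')[190:320,270:390];cv2.imwrite('pics/w1c.png',cv2.resize(im,None,fx=4.5,fy=4.5,interpolation=2))"
```

```text
200 [0.5221 0.1327 0.0791] [65 69 70] | 204 [0.5217 0.1328 0.0849] [62 67 68] | 208 [0.5167 0.1345 0.0956] [44 45 44] | 212 [0.5188 0.1337 0.0985] [ 76  94 102] | 216 [0.5195 0.1335 0.1029] [13 18 18] | 220 [0.52   0.1333 0.1073] [12 10 10] | 224 [0.5199 0.1333 0.1122] [17 12 12] | 228 [0.5193 0.1334 0.1174] [30 61 78] | 232 [0.5192 0.1334 0.1221] [23 60 76] | 236 [0.5187 0.1336 0.127 ] [28 30 29] | 240 [0.519  0.1335 0.1311] [32 60 73] | 244 [0.5196 0.1332 0.1349] [29 62 78] | 248 [0.5196 0.1332 0.139 ] [29 66 84] | 252 [0.5201 0.133  0.1427] [38 38 37] | 256 [0.515  0.1347 0.1506] [82 87 89] | 260 [0.5151 0.1347 0.1543] [126 134 135] | 264 [0.5183 0.1335 0.1557] [138 145 147] | 268 [0.52   0.1329 0.1582] [25 23 14] | 272 [0.5206 0.1326 0.1615] [35 31 32] | 276 [0.5198 0.1329 0.1656] [20 21 16] | 280 [0.5196 0.133  0.1692] [31 28 27] | 284 [0.5192 0.1331 0.173 ] [25 21 20] | 288 [0.52   0.1328 0.1758] [13 14 14] | 292 [0.5211 0.1323 0.1784] [27 30 28] | 296 [0.528  0.1299 0.1777] [26 28 28] | 300 [0.5341 0.1277 0.1775] [29 27 26] | 304 [0.5398 0.1256 0.1777] [27 26 29] | 308 [0.5468 0.1231 0.1773] [24 22 25] | 
face n [-0.934  0.356  0.008] yaw 159.1 c [0.5168 0.1256 0.1332] 655
plate low [0.52   0.1346 0.0927]
plate top [0.5201 0.1341 0.1417]
hole [0.52   0.1344 0.1114]
button [0.5202 0.134  0.152 ]
cap edge [0.5204 0.1335 0.1937]
face L low [0.5149 0.121  0.1103]
face R low [0.5264 0.1511 0.1101]
face L [0.5153 0.1206 0.1796]
face R [0.5256 0.1474 0.1795]
base ((564.4763793945312, 205.44900512695312), (248.4417724609375, 122.91864776611328), 62.36039733886719)
shelf ((567.6200561523438, 218.59732055664062), 35.86240005493164) 0.11389926253140682
```

View pics/w1c.png

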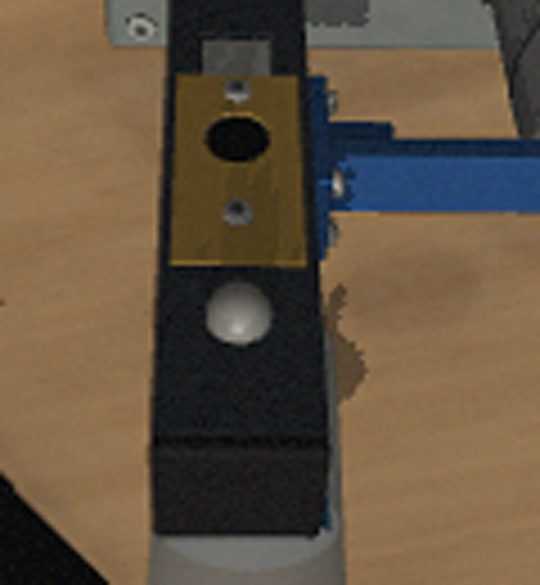

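Button and plate are as described. The brass hole lies about 41–44 mm below the button; axis ≈ (0.534, 0.129), yaw ≈ -20.5°. Next I untilt and turn the tool to pinch along the stand's x.

```bash
python3 -m inch '[{"linear":[0,0,0],"rotation":[0,0.0229,0],"grip":0},{"linear":[0,0,0],"rotation":[0,0.0229,0],"grip":0},{"linear":[0,0,0],"rotation":[0,0.0228,0],"grip":0},{"linear":[0,0,-0.03],"rotation":[0,0,-0.0278],"grip":0},{"linear":[0,0,-0.03],"rotation":[0,0,-0.0278],"grip":0},{"linear":[0,0,-0.03],"rotation":[0,0,-0.0278],"grip":0},{"linear":[0,0,-0.03],"rotation":[0,0,-0.0278],"grip":0},{"linear":[0,0,0],"rotation":[0,0,-0.0278],"grip":0}]'
python3 -m inch '[{"linear":[0,0,0],"rotation":[0,0,-0.0278],"grip":0},{"linear":[0,0,0],"rotation":[0,0,-0.0278],"grip":0},{"linear":[0,0,0],"rotation":[0,0,-0.0278],"grip":0},{"linear":[0,0,0],"rotation":[0,0,-0.0278],"grip":0},{"linear":[0,0,0],"rotation":[0,0,0],"grip":0}]'
python3 -c "
from h import *
go([.534,.129,.22],-20.5)"
```

```text
clock: 2.65
tool_pos: [0.4495, 0.1594, 0.245]
eef_rot: [-0.257, 0.967, 0.0, 0.002]
ft_force: [0.9, 0.1, -0.1]
gripper_width: 0.0856
grasp_force: 0.0
clock: 3.28
tool_pos: [0.4489, 0.1593, 0.2444]
eef_rot: [-0.569, 0.823, -0.001, 0.001]
ft_force: [0.5, -0.1, 0.1]
gripper_width: 0.0856
grasp_force: 0.0
clock 3.275 shift share [-0.0086 -0.4511  0.1228] pos [0.4489 0.1593 0.2444]
heading y 159.32 tilt 0.13 F [ 0.5 -0.1  0.1] T [-0.   -0.04 -0.04] w 0.0856 g 0.0 j [ 0.34  0.19 -0.07  1.3  -0.   -0.87]
turn z deg -0.18 share -0.0005
```

```bash
python3 -m inch '[{"linear":[-0.003,-0.15,0.03],"rotation":[0,0,0],"grip":0},{"linear":[-0.003,-0.15,0.03],"rotation":[0,0,0],"grip":0},{"linear":[-0.003,-0.151,0.03],"rotation":[0,0,-0.0005],"grip":0},{"linear":[0,0,0],"rotation":[0,0,0],"grip":0},{"linear":[0,0,0],"rotation":[0,0,0],"grip":0}]'
python3 - <<'E'
from h import *
im,W=cloud('wrist'); np.save('w2.npy',W); cv2.imwrite('pics/w2.png',im)
go([.534,.129,.15],-20.5)
q=W.reshape(-1,3); q=q[~np.isnan(q).any(1)]; d=np.hypot(q[:,0]-.534,q[:,1]-.129)
m=(d<.035)&(q[:,2]>.172)&(q[:,2]<.19); print(cv2.minAreaRect((q[m][:,:2]*1000).astype(np.float32)),m.sum(),q[m].mean(0).round(4))
E
```

```text
clock: 3.9
tool_pos: [0.5328, 0.1293, 0.226]
eef_rot: [-0.571, 0.821, -0.001, 0.0]
ft_force: [-0.4, -0.6, -0.5]
gripper_width: 0.0856
grasp_force: 0.0
clock 3.95 shift share [-2.000e-04 -7.100e-03  3.813e-01] pos [0.5325 0.1295 0.2263]
heading y 159.62 tilt 0.1 F [-0.4  0.9  0.5] T [0.   0.04 0.03] w 0.0855 g 0.0 j [ 0.24  0.35  0.09  1.31 -0.   -0.98]
turn z deg 0.12 share 0.0003
((533.8878784179688, 127.15692138671875), (31.002683639526367, 30.483373641967773), 69.6793212890625) 2317 [0.5334 0.1258 0.1777]
```

View pics/w2.png

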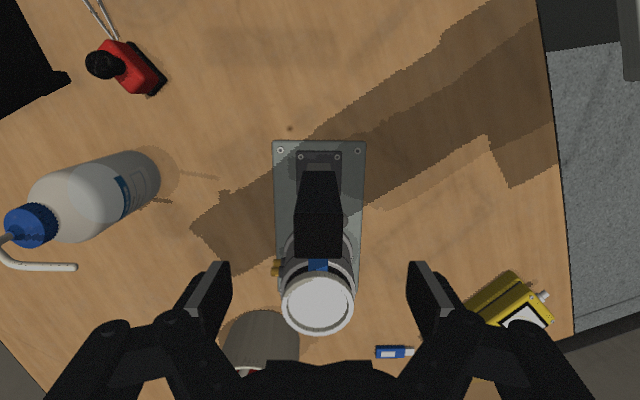

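The cap appears at (320,215), centred between the fingers, measured at (0.534, 0.127), with the shelf at (318,305) clear of them. Descending.

```bash
python3 -m inch '[{"linear":[0.006,-0.009,0.1],"rotation":[0,0,0],"grip":0},{"linear":[0,0,0.1],"rotation":[0,0,0],"grip":0},{"linear":[0,0,0.1],"rotation":[0,0,0],"grip":0},{"linear":[0,0,0.08],"rotation":[0,0,0],"grip":0},{"linear":[0,0,0],"rotation":[0,0,0],"grip":0},{"linear":[0,0,0],"rotation":[0,0,0],"grip":0.45},{"linear":[0,0,0],"rotation":[0,0,0],"grip":0.45}]' 25
python3 -c "
from h import *
go([.5338,.1277,.149],-20.3)"
```

```text
clock: 4.82
tool_pos: [0.5348, 0.1279, 0.1513]
eef_rot: [-0.571, 0.821, -0.001, 0.002]
ft_force: [-0.1, -0.1, 0.2]
gripper_width: 0.0517
grasp_force: 0.0
clock 4.825 shift share [0.0028 0.0042 0.0116] pos [0.5348 0.1279 0.1513]
heading y 159.69 tilt 0.25 F [-0.1 -0.1  0.2] T [-0.02 -0.01  0.03] w 0.0517 g 0.0 j [ 0.24  0.4  -0.04  1.13 -0.   -0.98]
turn z deg -0.01 share -0.0
```

```bash
python3 -m inch '[{"linear":[0.003,0.004,0.011],"rotation":[0,0,0],"grip":0.55},{"linear":[0,0,0],"rotation":[0,0,0],"grip":0.7},{"linear":[0,0,0],"rotation":[0,0,0],"grip":1},{"linear":[0,0,0],"rotation":[0,0,0],"grip":1},{"linear":[0,0,0],"rotation":[0,0,0],"grip":1},{"linear":[0,0,0],"rotation":[0,0,0],"grip":1}]' 25
python3 -c "
from h import *
go([.5338,.1277,.149],-20.3)"
```

```text
clock: 5.58
tool_pos: [0.5327, 0.1274, 0.1472]
eef_rot: [-0.571, 0.821, -0.001, 0.0]
ft_force: [-0.7, 2.2, -8.2]
gripper_width: 0.0299
grasp_force: 30.9
clock 5.575 shift share [-0.0032 -0.0047 -0.0091] pos [0.5327 0.1274 0.1472]
heading y 159.69 tilt 0.06 F [-0.7  2.2 -8.2] T [ 0.55  0.36 -0.33] w 0.0299 g 30.9 j [ 0.24  0.4  -0.05  1.12 -0.   -0.98]
turn z deg -0.01 share -0.0
```

Button flush (29.9 mm). Lifting gently.

```bash
for i in 1 2 3; do python3 -m inch '[{"linear":[0,0,-0.005],"rotation":[0,0,0],"grip":1},{"linear":[0,0,-0.005],"rotation":[0,0,0],"grip":1}]' | grep -E "tool_pos|ft_f|width|grasp"; done
```

```text
tool_pos: [0.5327, 0.1274, 0.1491]
ft_force: [0.2, 3.5, -11.4]
gripper_width: 0.0298
grasp_force: 30.5
tool_pos: [0.5327, 0.1274, 0.1516]
ft_force: [-1.5, 3.1, -12.8]
gripper_width: 0.0299
grasp_force: 30.3
tool_pos: [0.5327, 0.1274, 0.1533]
ft_force: [0.0, 4.1, -16.5]
gripper_width: 0.0295
grasp_force: 29.1
```

```bash
for i in 1 2 3; do python3 -m inch '[{"linear":[0,0,-0.005],"rotation":[0,0,0],"grip":1},{"linear":[0,0,-0.005],"rotation":[0,0,0],"grip":1}]' | grep -E "tool_pos|ft_f|width|grasp"; done
python3 - <<'E'
from h import *
im,W=cloud('wrist'); cv2.imwrite('pics/w3.png',im); q=W.reshape(-1,3); q=q[~np.isnan(q).any(1)]; d=np.hypot(q[:,0]-.569,q[:,1]-.2205); m=(d<.025)&(q[:,2]>.09); print('floor z',np.percentile(q[m][:,2],[10,50,90]).round(4),m.sum())
E
```

```text
tool_pos: [0.5327, 0.1274, 0.1554]
ft_force: [-2.6, 3.5, -14.3]
gripper_width: 0.0298
grasp_force: 28.9
tool_pos: [0.5327, 0.1274, 0.1583]
ft_force: [-3.0, 3.7, -12.4]
gripper_width: 0.0296
grasp_force: 29.3
tool_pos: [0.5327, 0.1274, 0.1605]
ft_force: [-3.3, 3.8, -11.2]
gripper_width: 0.0298
grasp_force: 29.4
floor z [0.1234 0.1241 0.1247] 154
```

Sleeve follows without slip. Continue.

```bash
python3 -m inch '[{"linear":[0,0,-0.01],"rotation":[0,0,0],"grip":1},{"linear":[0,0,-0.01],"rotation":[0,0,0],"grip":1},{"linear":[0,0,-0.01],"rotation":[0,0,0],"grip":1},{"linear":[0,0,-0.01],"rotation":[0,0,0],"grip":1},{"linear":[0,0,-0.01],"rotation":[0,0,0],"grip":1},{"linear":[0,0,-0.01],"rotation":[0,0,0],"grip":1},{"linear":[0,0,-0.01],"rotation":[0,0,0],"grip":1},{"linear":[0,0,-0.01],"rotation":[0,0,0],"grip":1}]' | grep -E "tool_pos|ft_f|width|grasp";  for i in 1 2 3; do python3 -m inch '[{"linear":[0,0,-0.005],"rotation":[0,0,0],"grip":1},{"linear":[0,0,-0.005],"rotation":[0,0,0],"grip":1}]' | grep -E "tool_pos|ft_f|grasp"; done
```

```text
tool_pos: [0.5327, 0.1274, 0.1762]
ft_force: [-2.9, 4.2, -13.6]
gripper_width: 0.03
grasp_force: 29.1
tool_pos: [0.5327, 0.1274, 0.1785]
ft_force: [-4.0, 3.0, -10.9]
grasp_force: 29.3
tool_pos: [0.5327, 0.1274, 0.1805]
ft_force: [-2.2, 3.8, -10.9]
grasp_force: 29.3
tool_pos: [0.5327, 0.1274, 0.1825]
ft_force: [-3.0, 3.3, -11.4]
grasp_force: 29.3
```

```bash
for i in 1 2 3 4; do python3 -m inch '[{"linear":[0,0,-0.005],"rotation":[0,0,0],"grip":1},{"linear":[0,0,0],"rotation":[0,0,0],"grip":1}]' 20 | grep -E "tool_pos|ft_f|grasp"; done
```

```text
tool_pos: [0.5328, 0.1274, 0.1841]
ft_force: [-4.7, 3.2, -7.9]
grasp_force: 29.7
tool_pos: [0.5327, 0.1274, 0.1854]
ft_force: [-3.7, 2.9, -7.5]
grasp_force: 29.9
tool_pos: [0.5327, 0.1274, 0.1869]
ft_force: [-6.8, 2.4, -2.3]
grasp_force: 30.2
tool_pos: [0.5328, 0.1274, 0.189]
ft_force: [-7.6, 1.4, 2.1]
grasp_force: 30.6
```

The dome is entering the hole, since the load is coming off the hand.

```bash
for i in 1 2 3; do python3 -m inch '[{"linear":[0,0,-0.0025],"rotation":[0,0,0],"grip":1},{"linear":[0,0,0],"rotation":[0,0,0],"grip":1}]' | grep -E "tool_pos|ft_f|grasp"; done
```

```text
tool_pos: [0.5328, 0.1274, 0.1893]
ft_force: [-6.0, 2.8, 0.2]
grasp_force: 30.4
tool_pos: [0.5328, 0.1274, 0.1895]
ft_force: [-7.0, 2.8, -0.9]
grasp_force: 30.2
tool_pos: [0.5327, 0.1274, 0.1896]
ft_force: [-6.7, 3.2, -3.4]
grasp_force: 30.0
```

```bash
for i in 1 2 3; do python3 -m inch '[{"linear":[0,0,-0.0025],"rotation":[0,0,0],"grip":1},{"linear":[0,0,0],"rotation":[0,0,0],"grip":1}]' | grep -E "tool_pos|ft_f|grasp"; done
```

```text
tool_pos: [0.5328, 0.1274, 0.1898]
ft_force: [-5.3, 2.6, -5.3]
grasp_force: 29.8
tool_pos: [0.5328, 0.1274, 0.19]
ft_force: [-4.9, 3.5, -6.9]
grasp_force: 29.6
tool_pos: [0.5328, 0.1274, 0.1902]
ft_force: [-5.6, 3.4, -7.5]
grasp_force: 29.5
```

```bash
for i in 1 2 3; do python3 -m inch '[{"linear":[0,0,-0.0025],"rotation":[0,0,0],"grip":1},{"linear":[0,0,0],"rotation":[0,0,0],"grip":1}]' | grep -E "tool_pos|ft_f|grasp"; done
python3 - <<'E'
from h import *
im,W=cloud('scene'); cv2.imwrite('pics/s3.png',cv2.resize(im[150:250,260:360],None,fx=6,fy=6,interpolation=2))
E
```

```text
tool_pos: [0.5328, 0.1274, 0.1906]
ft_force: [-3.6, 3.3, -7.4]
grasp_force: 29.4
tool_pos: [0.5328, 0.1274, 0.1911]
ft_force: [-5.4, 2.9, -9.2]
grasp_force: 29.4
tool_pos: [0.5327, 0.1274, 0.1915]
ft_force: [-4.4, 3.3, -9.2]
grasp_force: 29.3
```

View pics/s3.png

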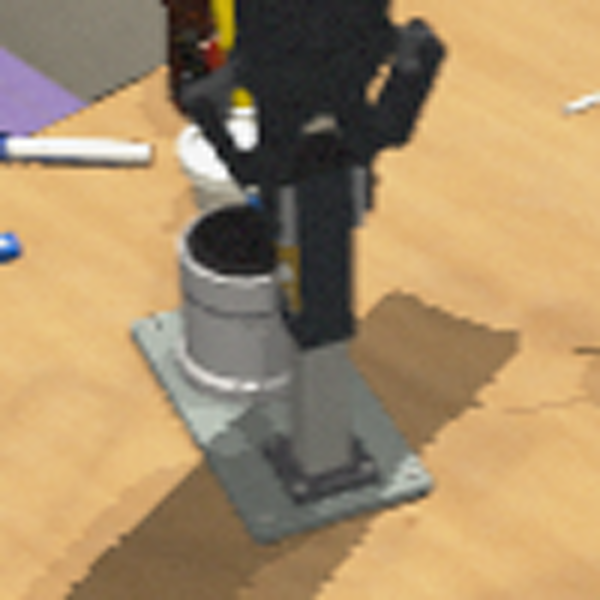

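In the crop the bright button protrudes from the brass plate at about (285,272). I continue to feel for the stop.

```bash
for i in 1 2 3; do python3 -m inch '[{"linear":[0,0,-0.0025],"rotation":[0,0,0],"grip":1},{"linear":[0,0,0],"rotation":[0,0,0],"grip":1}]' | grep -E "tool_pos|ft_f|grasp"; done
```

```text
tool_pos: [0.5328, 0.1274, 0.1917]
ft_force: [-3.8, 3.5, -10.9]
grasp_force: 29.2
tool_pos: [0.5327, 0.1274, 0.1919]
ft_force: [-3.9, 4.3, -11.6]
grasp_force: 29.1
tool_pos: [0.5327, 0.1274, 0.192]
ft_force: [-3.6, 4.6, -12.3]
grasp_force: 28.9
```

```bash
for i in 1 2 3; do python3 -m inch '[{"linear":[0,0,-0.0025],"rotation":[0,0,0],"grip":1},{"linear":[0,0,0],"rotation":[0,0,0],"grip":1}]' | grep -E "tool_pos|ft_f|grasp"; done
```

```text
tool_pos: [0.5327, 0.1274, 0.1921]
ft_force: [-2.8, 3.8, -15.7]
grasp_force: 28.7
tool_pos: [0.5327, 0.1274, 0.1922]
ft_force: [-1.1, 4.3, -16.9]
grasp_force: 28.4
tool_pos: [0.5327, 0.1274, 0.1924]
ft_force: [-1.7, 4.7, -20.3]
grasp_force: 28.1
```

Firm stop. Lower in small steps until it hangs.

```bash
for i in 1 2 3; do python3 -m inch '[{"linear":[0,0,0.005],"rotation":[0,0,0],"grip":1},{"linear":[0,0,0],"rotation":[0,0,0],"grip":1}]' | grep -E "tool_pos|ft_f|grasp"; done
```

```text
tool_pos: [0.5327, 0.1274, 0.1922]
ft_force: [-2.3, 3.9, -17.4]
grasp_force: 28.5
tool_pos: [0.5327, 0.1274, 0.1919]
ft_force: [-2.9, 4.0, -13.5]
grasp_force: 28.9
tool_pos: [0.5327, 0.1274, 0.1916]
ft_force: [-6.0, 4.2, -10.1]
grasp_force: 29.3
```

```bash
for i in 1 2 3; do python3 -m inch '[{"linear":[0,0,0.005],"rotation":[0,0,0],"grip":1},{"linear":[0,0,0],"rotation":[0,0,0],"grip":1}]' | grep -E "tool_pos|ft_f|grasp"; done
```

```text
tool_pos: [0.5328, 0.1274, 0.1911]
ft_force: [-5.8, 3.9, -7.7]
grasp_force: 29.6
tool_pos: [0.5327, 0.1274, 0.1903]
ft_force: [-5.7, 3.9, -7.1]
grasp_force: 29.7
tool_pos: [0.5328, 0.1274, 0.1897]
ft_force: [-7.2, 3.9, -4.7]
grasp_force: 29.9
```

```bash
for i in 1 2; do python3 -m inch '[{"linear":[0,0,0.004],"rotation":[0,0,0],"grip":1},{"linear":[0,0,0],"rotation":[0,0,0],"grip":1}]' | grep -E "clock|tool_pos|ft_f|grasp"; done
```

```text
clock: 15.42
tool_pos: [0.5328, 0.1274, 0.1895]
ft_force: [-7.5, 3.2, -1.7]
grasp_force: 30.2
clock: 15.68
tool_pos: [0.5328, 0.1274, 0.1893]
ft_force: [-9.1, 2.1, 1.5]
grasp_force: 30.6
```

```bash
python3 -m inch '[{"linear":[0,0,0],"rotation":[0,0,0],"grip":0.4},{"linear":[0,0,0],"rotation":[0,0,0],"grip":0.3},{"linear":[0,0,0],"rotation":[0,0,0],"grip":0.2},{"linear":[0,0,0],"rotation":[0,0,0],"grip":0.2},{"linear":[0,0,0],"rotation":[0,0,0],"grip":0.2},{"linear":[0,0,0],"rotation":[0,0,0],"grip":0.2}]'
python3 - <<'E'
from h import *
im,W=cloud('wrist'); q=W.reshape(-1,3); q=q[~np.isnan(q).any(1)]; d=np.hypot(q[:,0]-.569,q[:,1]-.2205); m=(d<.025)&(q[:,2]>.09); print('floor z',np.percentile(q[m][:,2],[10,50,90]).round(4),m.sum())
d=np.hypot(q[:,0]-.534,q[:,1]-.1275); m=(d<.02)&(q[:,2]>.19)&(q[:,2]<.24); print('cap z',np.median(q[m][:,2]) if m.any() else None)
E
```

```text
clock: 16.42
tool_pos: [0.5332, 0.1274, 0.1856]
eef_rot: [-0.571, 0.821, -0.001, 0.001]
ft_force: [0.5, 0.2, 0.5]
gripper_width: 0.0684
grasp_force: 0.0Traceback (most recent call last):
  File "<stdin>", line 2, in <module>
    return _quantile_unchecked(
        a, q, axis, out, overwrite_input, method, keepdims, weights)
    return _ureduce(a,
                    func=_quantile_ureduce_func,
    ...<5 lines>...
                    overwrite_input=overwrite_input,
                    method=method)
    r = func(a, **kwargs)
    result = _quantile(arr,
                       quantiles=q,
    ...<2 lines>...
                       out=out,
                       weights=wgt)
    slices_having_nans = np.isnan(arr[-1, ...])
                                  ~~~^^^^^^^^^
IndexError: index -1 is out of bounds for axis 0 with size 0
```

```bash
python3 -m inch '[{"linear":[0,0,-0.1],"rotation":[0,0,0],"grip":0},{"linear":[0,0,-0.2],"rotation":[0,0,0],"grip":0},{"linear":[0,0,-0.2],"rotation":[0,0,0],"grip":0},{"linear":[0,0,-0.1],"rotation":[0,0,0],"grip":0},{"linear":[0,0,0],"rotation":[0,0,0],"grip":0},{"linear":[0,0,0],"rotation":[0,0,0],"grip":0}]'
python3 - <<'E'
from h import *
im,W=cloud('wrist'); cv2.imwrite('pics/w4.png',im);np.save('w4.npy',W)
q=W.reshape(-1,3); q=q[~np.isnan(q).any(1)]
d=np.hypot(q[:,0]-.569,q[:,1]-.2205); m=(d<.045)&(q[:,2]>.14)&(q[:,2]<.18); print('shelf',cv2.minEnclosingCircle((q[m][:,:2]*1000).astype(np.float32)),np.percentile(q[m][:,2],[10,50,90]).round(4),m.sum())
d=np.hypot(q[:,0]-.534,q[:,1]-.1275); m=(d<.035)&(q[:,2]>.205)&(q[:,2]<.24); print('cap',cv2.minAreaRect((q[m][:,:2]*1000).astype(np.float32)),np.median(q[m][:,2]),m.sum())
q=cloud('top')[1].reshape(-1,3); q=q[~np.isnan(q).any(1)]
for s in((.443,-.208),(.58,-.151)):
    ds=np.hypot(q[:,0]-s[0],q[:,1]-s[1]); m=(ds<.04)&(q[:,2]>.047)&(q[:,2]<.065); print('jar',cv2.minEnclosingCircle((q[m][:,:2]*1000).astype(np.float32)),q[m].mean(0).round(4))
go([.442,-.207,.27])
E
```

```text
clock: 17.23
tool_pos: [0.5324, 0.1274, 0.3045]
eef_rot: [-0.571, 0.821, -0.001, -0.0]
ft_force: [0.2, -0.2, -0.2]
gripper_width: 0.0853
grasp_force: 0.0
shelf ((567.0814819335938, 215.36001586914062), 39.352577209472656) [0.1519 0.1535 0.1594] 3237
cap ((533.88916015625, 127.17842864990234), (30.77738380432129, 30.277341842651367), 69.13753509521484) 0.2188169199918992 1797
jar ((443.1135559082031, -206.53372192382812), 27.387060165405273) [ 0.4427 -0.2062  0.0566]
jar ((582.0429077148438, -150.751220703125), 27.91313362121582) [ 0.5817 -0.1496  0.0565]
clock 17.325 shift share [ 1.724  -0.1571  0.1737] pos [0.5322 0.1273 0.3041]
heading y 159.69 tilt 0.1 F [ 0.2 -0.1  0.1] T [-0.01  0.02  0.02] w 0.0853 g 0.0 j [ 0.24  0.32  0.26  1.5  -0.   -0.98]
```

View pics/w4.png

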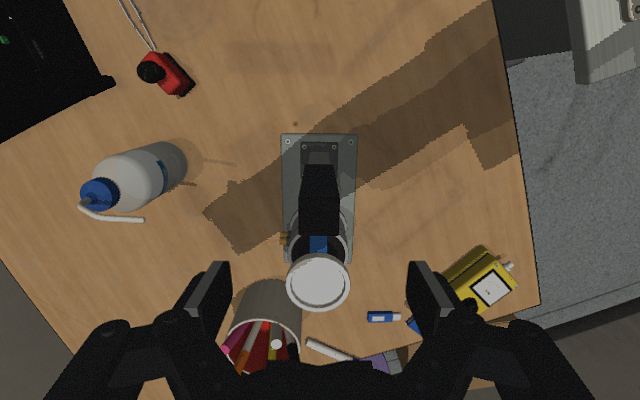

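Latched: the cap stands at 219 mm (up 41 mm) with the hand off; the shelf is at (318,283) and the fingers are clear. On to the dark jar.

```bash
python3 -m inch '[{"linear":[0.215,-0.02,0.02],"rotation":[0,0,0],"grip":0},{"linear":[0.215,-0.02,0.02],"rotation":[0,0,0],"grip":0},{"linear":[0.215,-0.02,0.02],"rotation":[0,0,0],"grip":0},{"linear":[0.215,-0.02,0.02],"rotation":[0,0,0],"grip":0},{"linear":[0.215,-0.02,0.02],"rotation":[0,0,0],"grip":0},{"linear":[0.215,-0.02,0.02],"rotation":[0,0,0],"grip":0},{"linear":[0.215,-0.02,0.02],"rotation":[0,0,0],"grip":0},{"linear":[0.215,-0.02,0.02],"rotation":[0,0,0],"grip":0}]'
python3 -m inch '[{"linear":[0,0,0.2],"rotation":[0,0,0],"grip":0},{"linear":[0,0,0.2],"rotation":[0,0,0],"grip":0},{"linear":[0,0,0.1],"rotation":[0,0,0],"grip":0},{"linear":[0,0,0],"rotation":[0,0,0],"grip":0},{"linear":[0,0,0],"rotation":[0,0,0],"grip":0}]'
python3 - <<'E'
from h import *
im,W=cloud('wrist'); cv2.imwrite('pics/w5.png',im); q=W.reshape(-1,3); q=q[~np.isnan(q).any(1)]
ds=np.hypot(q[:,0]-.4425,q[:,1]+.207); m=(ds<.04)&(q[:,2]>.049)&(q[:,2]<.065); print('jar',cv2.minEnclosingCircle((q[m][:,:2]*1000).astype(np.float32)),q[m].mean(0).round(4),np.median(q[m],0),m.sum())
go([.4425,-.2065,.044])
E
```

```text
clock: 18.32
tool_pos: [0.4426, -0.2073, 0.2727]
eef_rot: [-0.571, 0.821, -0.0, 0.0]
ft_force: [0.1, -0.3, -0.5]
gripper_width: 0.0855
grasp_force: 0.0
clock: 18.95
tool_pos: [0.4441, -0.2064, 0.1743]
eef_rot: [-0.571, 0.821, -0.001, 0.001]
ft_force: [-0.2, 0.3, 0.8]
gripper_width: 0.0855
grasp_force: 0.0
jar ((442.1877136230469, -209.89627075195312), 27.572805404663086) [ 0.4414 -0.2114  0.0561] [ 0.44123521 -0.21171184  0.05620242] 3166
clock 19.0 shift share [0.003  0.0121 0.6541] pos [ 0.4445 -0.2066  0.1748]
heading y 159.7 tilt 0.24 F [ 0.2 -0.2  0.1] T [ 0.01 -0.02 -0.05] w 0.0853 g 0.0 j [-0.44  0.27 -0.16  1.14  0.   -1.65]
```

```bash
python3 -m inch '[{"linear":[0.018,0.007,0.18],"rotation":[0,0,0],"grip":0},{"linear":[0,0,0.18],"rotation":[0,0,0],"grip":0},{"linear":[0,0,0.18],"rotation":[0,0,0],"grip":0},{"linear":[0,0,0.11],"rotation":[0,0,0],"grip":0},{"linear":[0,0,0],"rotation":[0,0,0],"grip":0},{"linear":[0,0,0],"rotation":[0,0,0],"grip":0.3},{"linear":[0,0,0],"rotation":[0,0,0],"grip":0.4},{"linear":[0,0,0],"rotation":[0,0,0],"grip":1}]' 20
python3 -m inch '[{"linear":[0,0,0],"rotation":[0,0,0],"grip":1},{"linear":[0,0,0],"rotation":[0,0,0],"grip":1}]'
python3 -c "
from h import *
go([.442,-.2095,.044])"
```

```text
clock: 20.0
tool_pos: [0.4428, -0.2099, 0.0456]
eef_rot: [-0.571, 0.821, -0.002, 0.002]
ft_force: [-0.0, 1.2, 7.0]
gripper_width: 0.0506
grasp_force: 20.2
clock: 20.25
tool_pos: [0.4427, -0.2099, 0.0456]
eef_rot: [-0.571, 0.821, -0.002, 0.002]
ft_force: [-1.5, 1.1, 5.8]
gripper_width: 0.0511
grasp_force: 20.3
clock 20.25 shift share [-0.0005  0.0042  0.008 ] pos [ 0.4427 -0.2099  0.0456]
heading y 159.7 tilt 0.33 F [-1.5  1.1  5.8] T [0.1 0.2 0. ] w 0.0511 g 20.3 j [-0.44  0.41 -0.34  0.81  0.   -1.66]
```

```bash
python3 -m inch '[{"linear":[0,0,-0.05],"rotation":[0,0,0],"grip":1},{"linear":[0,0,-0.2],"rotation":[0,0,0],"grip":1},{"linear":[0,0,-0.2],"rotation":[0,0,0],"grip":1},{"linear":[0,0,-0.25],"rotation":[0,0,0],"grip":1},{"linear":[0,0,-0.25],"rotation":[0,0,0],"grip":1},{"linear":[0,0,-0.25],"rotation":[0,0,0],"grip":1},{"linear":[0,0,-0.15],"rotation":[0,0,0],"grip":1},{"linear":[0,0,0],"rotation":[0,0,0],"grip":1}]'
python3 - <<'E'
from h import *
from scipy.optimize import least_squares
W=np.load('w4.npy'); im=cv2.imread('pics/w4.png').astype(int)
q=W[250:320,280:356]; c=im[250:320,280:356]
ok=~np.isnan(q).any(-1)&(c.min(-1)>110)&(abs(q[...,2]-.156)<.008)
p=q[ok]; d=np.hypot(p[:,0]-.569,p[:,1]-.2205); p=p[d<.045]
h=cv2.convexHull((p[:,:2]*1000).astype(np.float32))[:,0]
f=least_squares(lambda a:np.hypot(h[:,0]-a[0],h[:,1]-a[1])-a[2],[569,220,33],loss='soft_l1'); print('rim',f.x,len(h),'floor',np.median(p[np.hypot(p[:,0]-.569,p[:,1]-.2205)<.02][:,2]))
go([.569,.2205,.315],-20.3)
E
```

```text
clock: 21.25
tool_pos: [0.442, -0.2096, 0.3171]
eef_rot: [-0.571, 0.821, -0.004, 0.002]
ft_force: [0.1, 0.3, -1.3]
gripper_width: 0.0508
grasp_force: 21.4
rim [569.60366328 220.64826154  32.7830593 ] 38 floor 0.15310834685115493
clock 21.25 shift share [-2.2373  0.1509  0.0077] pos [ 0.442  -0.2096  0.3171]
heading y 159.69 tilt 0.51 F [ 0.1  0.3 -1.3] T [-0.05  0.01 -0.01] w 0.0508 g 21.4 j [-0.44  0.19  0.12  1.49  0.   -1.66]
turn z deg -0.01 share -0.0
```

```bash
python3 -m inch '[{"linear":[-0.15,0.01,0],"rotation":[0,0,0],"grip":1},{"linear":[-0.25,0.017,0],"rotation":[0,0,0],"grip":1},{"linear":[-0.25,0.017,0],"rotation":[0,0,0],"grip":1},{"linear":[-0.25,0.017,0],"rotation":[0,0,0],"grip":1},{"linear":[-0.25,0.017,0],"rotation":[0,0,0],"grip":1},{"linear":[-0.25,0.017,0],"rotation":[0,0,0],"grip":1},{"linear":[-0.25,0.017,0],"rotation":[0,0,0],"grip":1},{"linear":[-0.25,0.017,0],"rotation":[0,0,0],"grip":1}]'
python3 -m inch '[{"linear":[-0.25,0.017,0],"rotation":[0,0,0],"grip":1},{"linear":[-0.08,0.005,0],"rotation":[0,0,0],"grip":1},{"linear":[0,0,0],"rotation":[0,0,0],"grip":1},{"linear":[0,0,0],"rotation":[0,0,0],"grip":1}]'
python3 - <<'E'
from h import *
go([.5693,.2206,.21],-20.3)
s=bot.state(); im,W=cloud('wrist'); cv2.imwrite('pics/w6.png',im)
q=W.reshape(-1,3); q=q[~np.isnan(q).any(1)]
d=np.hypot(q[:,0]-s['tool_pos'][0],q[:,1]-s['tool_pos'][1]); z=s['tool_pos'][2]; m=(d<.035)&(abs(q[:,2]-z-.0105)<.008)
print(cv2.minEnclosingCircle((q[m][:,:2]*1000).astype(np.float32)),np.median(q[m],0),m.sum())
E
```

```text
clock: 22.25
tool_pos: [0.5481, 0.1576, 0.3119]
eef_rot: [-0.571, 0.821, -0.001, -0.001]
ft_force: [0.7, 0.3, -0.6]
gripper_width: 0.051
grasp_force: 21.4
clock: 22.75
tool_pos: [0.567, 0.2182, 0.3134]
eef_rot: [-0.571, 0.821, -0.001, -0.0]
ft_force: [-0.4, -0.5, -1.0]
gripper_width: 0.0505
grasp_force: 21.4
clock 22.75 shift share [-0.0158 -0.0057  0.5171] pos [0.567  0.2182 0.3134]
heading y 159.62 tilt 0.13 F [-0.4 -0.5 -1. ] T [-0.05  0.01 -0.04] w 0.0505 g 21.4 j [ 0.37  0.45  0.47  1.59 -0.   -0.85]
turn z deg -0.08 share -0.0002
((564.4703369140625, 212.2810516357422), 33.65737533569336) [0.566214   0.21370954 0.32400535] 11095
```

View pics/w6.png

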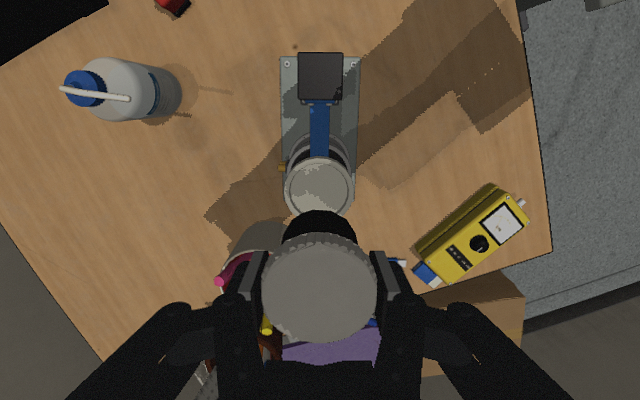

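The jar is held by its cap at (319,288), and the shelf ring is visible at (318,187). I measure jar against ring in this view.

Run:
```python
from h import *
from scipy.optimize import least_squares
im,W=cloud('wrist'); im=im.astype(int)
def circ(p,r0):
    h=cv2.convexHull((p[:,:2]*1000).astype(np.float32))[:,0]; c=h.mean(0)
    return least_squares(lambda a:np.hypot(h[:,0]-a[0],h[:,1]-a[1])-a[2],[*c,r0],loss='soft_l1').x.round(2),len(p)
a=W[232:345,262:378].reshape(-1,3); p=a[~np.isnan(a).any(1)]; p=p[abs(p[:,2]-.324)<.006]
d=p[:,:2]-np.median(p[:,:2],0); p=p[np.hypot(*d.T)<.0275]; print('jar',circ(p,26))
c=p[np.hypot(*(p[:,:2]-p[:,:2].mean(0)).T)<.02]; n=np.linalg.svd(c-c.mean(0),full_matrices=False)[2][2]; print('cap normal',(n*np.sign(n[2])).round(3),'z',c[:,2].mean().round(4))
a=W[155:222,278:362].reshape(-1,3); b=im[155:222,278:362].reshape(-1,3); k=~np.isnan(a).any(1)&(abs(a[:,2]-.1565)<.007)&(b.min(1)>95); print('ring',circ(a[k],33.5),np.median(a[k][:,2]))
go([.5693,.2206,.21])
```

```text
jar (array([567.17, 215.61,  25.96]), 9601)
cap normal [ 0.006 -0.007  1.   ] z 0.3246
ring (array([569.61, 220.56,  32.83]), 2932) 0.1532944997033315
clock 22.85 shift share [-0.0157 -0.0038  0.5207] pos [0.5672 0.2181 0.3141]
heading y 159.58 tilt 0.15 F [-0.3  0.2 -1. ] T [ 0.03  0.05 -0.01] w 0.0512 g 21.4 j [ 0.37  0.45  0.47  1.59 -0.   -0.85]
```

```bash
python3 -m inch '[{"linear":[-0.021,-0.006,0.05],"rotation":[0,0,0],"grip":1},{"linear":[0,0,0.12],"rotation":[0,0,0],"grip":1},{"linear":[0,0,0.12],"rotation":[0,0,0],"grip":1},{"linear":[0,0,0.12],"rotation":[0,0,0],"grip":1},{"linear":[0,0,0.07],"rotation":[0,0,0],"grip":1},{"linear":[0,0,0],"rotation":[0,0,0],"grip":1},{"linear":[0,0,0],"rotation":[0,0,0],"grip":1}]'
python3 - <<'E'
from h import *
for n in('top','scene'):
    im,W=cloud(n); cv2.imwrite(f'pics/{n}7.png',im); np.save(n+'7.npy',W)
a=cv2.imread('pics/scene7.png')[140:240,250:350]; b=cv2.imread('pics/top7.png')[140:230,240:340]
cv2.imwrite('pics/c7.png',np.hstack([cv2.resize(a,(400,400),interpolation=2),cv2.resize(b,(400,400),interpolation=2)]))
go([.5698,.2216,.198])
E
```

```text
clock: 23.72
tool_pos: [0.5708, 0.2232, 0.2188]
eef_rot: [-0.571, 0.821, -0.001, 0.002]
ft_force: [0.5, 0.3, -1.1]
gripper_width: 0.0509
grasp_force: 21.4
clock 23.825 shift share [0.0103 0.0026 0.1058] pos [0.5709 0.2233 0.2192]
heading y 159.69 tilt 0.27 F [ 0.5 -0.8 -0.4] T [-0.02 -0.01 -0.02] w 0.051 g 21.4 j [ 0.37  0.48  0.27  1.36 -0.   -0.84]
```

View pics/c7.png

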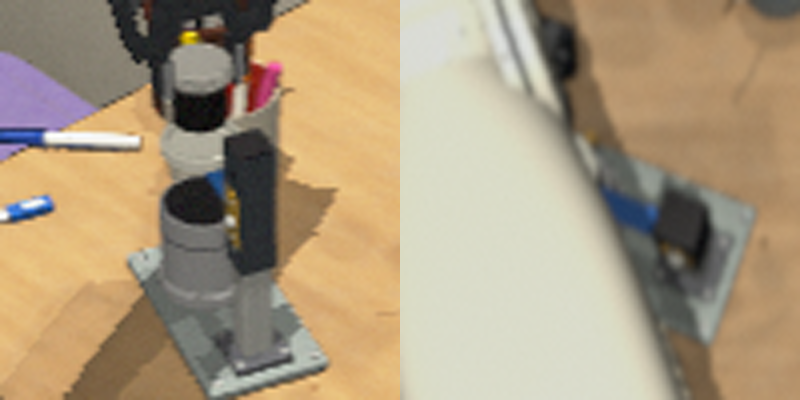

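Left: the jar is held just above the ring at (195,140), with the button proud in the plate at (232,222). Right: the arm hides the shelf. Small lateral correction, then one more relative check.

```bash
python3 -m inch '[{"linear":[0.01,0.003,0.03],"rotation":[0,0,0],"grip":1},{"linear":[0,0,0],"rotation":[0,0,0],"grip":1},{"linear":[0,0,0],"rotation":[0,0,0],"grip":1}]'
python3 - <<'E'
from h import *
from scipy.optimize import least_squares
im,W=cloud('wrist'); s=bot.state(); cv2.imwrite('pics/w8.png',im); z=s['tool_pos'][2]
def circ(p,r,cull=None):
    h=cv2.convexHull((p[:,:2]*1000).astype(np.float32))[:,0]
    if cull is not None: h=h[cull(h)]
    return least_squares(lambda a:np.hypot(h[:,0]-a[0],h[:,1]-a[1])-r,h.mean(0)).x.round(2),len(h)
a=W.reshape(-1,3); b=im.reshape(-1,3).astype(int); ok=~np.isnan(a).any(1); d=np.hypot(a[:,0]-s['tool_pos'][0],a[:,1]-s['tool_pos'][1])
t=(R.from_quat(s['eef_rot']).as_matrix()[:2,0])
p=a[ok&(abs(a[:,2]-z-.0105)<.006)&(d<.0285)]; al=lambda q:((q-1000*s['tool_pos'][:2])@t)
print('jar',circ(p,26,lambda h:al(h)>12))
p=a[ok&(abs(a[:,2]-.1565)<.007)&(d<.045)&(b.min(1)>95)]; print('ring',circ(p,33,lambda h:al(h)>12),len(p))
go([.5698,.2216,.198])
E
```

```text
clock: 24.2
tool_pos: [0.5689, 0.2214, 0.2118]
eef_rot: [-0.571, 0.821, -0.001, 0.001]
ft_force: [-0.7, -0.2, -0.1]
gripper_width: 0.0508
grasp_force: 21.4
jar (array([568.3 , 219.12]), 14)
ring (array([569.76, 220.8 ]), 26) 2814
clock 24.25 shift share [-0.0022 -0.0034  0.0695] pos [0.569  0.2214 0.2119]
heading y 159.69 tilt 0.15 F [ 0.2  0.5 -1.6] T [ 0.04 -0.02  0.01] w 0.0508 g 21.4 j [ 0.37  0.48  0.25  1.34 -0.   -0.84]
```

```bash
python3 -m inch '[{"linear":[-0.006,-0.003,0.02],"rotation":[0,0,0],"grip":1},{"linear":[0,0,0.02],"rotation":[0,0,0],"grip":1},{"linear":[0,0,0.01],"rotation":[0,0,0],"grip":1},{"linear":[0,0,0],"rotation":[0,0,0],"grip":1}]'
for i in 1 2 3; do python3 -m inch '[{"linear":[0,0,0.005],"rotation":[0,0,0],"grip":1},{"linear":[0,0,0],"rotation":[0,0,0],"grip":1}]' | grep -E "tool_pos|ft_f"; done
```

```text
clock: 24.75
tool_pos: [0.5698, 0.2223, 0.2015]
eef_rot: [-0.571, 0.821, -0.001, 0.0]
ft_force: [-0.5, -0.0, -0.4]
gripper_width: 0.0513
grasp_force: 21.4
tool_pos: [0.57, 0.2223, 0.2009]
ft_force: [0.7, -1.3, -0.5]
tool_pos: [0.5699, 0.2223, 0.1998]
ft_force: [-0.1, 0.3, 0.2]
tool_pos: [0.5699, 0.2223, 0.1987]
ft_force: [0.3, -0.5, -1.0]
```

```bash
for i in 1 2 3; do python3 -m inch '[{"linear":[0,0,0.0035],"rotation":[0,0,0],"grip":1},{"linear":[0,0,0],"rotation":[0,0,0],"grip":1}]' | grep -E "tool_pos|ft_f"; done
```

```text
tool_pos: [0.5699, 0.2223, 0.1981]
ft_force: [0.7, -0.6, -0.5]
tool_pos: [0.57, 0.2224, 0.1976]
ft_force: [0.6, 0.1, -0.2]
tool_pos: [0.5701, 0.2224, 0.1974]
ft_force: [-1.6, -0.6, 3.2]
```

Touchdown on the floor; release.

```bash
python3 -m inch '[{"linear":[0,0,0],"rotation":[0,0,0],"grip":0.3},{"linear":[0,0,0],"rotation":[0,0,0],"grip":0.2},{"linear":[0,0,0],"rotation":[0,0,0],"grip":0.0},{"linear":[0,0,0],"rotation":[0,0,0],"grip":0},{"linear":[0,0,0],"rotation":[0,0,0],"grip":0},{"linear":[0,0,0],"rotation":[0,0,0],"grip":0},{"linear":[0,0,-0.1],"rotation":[0,0,0],"grip":0},{"linear":[0,0,-0.2],"rotation":[0,0,0],"grip":0}]'
python3 -m inch '[{"linear":[0,0,-0.2],"rotation":[0,0,0],"grip":0},{"linear":[0.2,0,-0.1],"rotation":[0,0,0],"grip":0},{"linear":[0.2,0,0],"rotation":[0,0,0],"grip":0},{"linear":[0.1,0,0],"rotation":[0,0,0],"grip":0},{"linear":[0,0,0],"rotation":[0,0,0],"grip":0},{"linear":[0,0,0],"rotation":[0,0,0],"grip":0}]'
python3 - <<'E'
from h import *
im,W=cloud('wrist'); cv2.imwrite('pics/w9.png',im); q=W.reshape(-1,3); q=q[~np.isnan(q).any(1)]
d=np.hypot(q[:,0]-.5697,q[:,1]-.2207); p=q[(d<.035)&(q[:,2]>.2)]; print('cap',cv2.minEnclosingCircle((p[:,:2]*1000).astype(np.float32)),np.median(p,0)); c=p[p[:,2]>.203]; c=c[np.hypot(*(c[:,:2]-np.median(c[:,:2],0)).T)<.019]; n=np.linalg.svd(c-c.mean(0),full_matrices=False)[2][2]; print('n',n.round(3))
d=np.hypot(q[:,0]-.534,q[:,1]-.1275); m=(d<.02)&(q[:,2]>.17)&(q[:,2]<.25); print('sleeve cap',np.median(q[m][:,2]))
E
```

```text
clock: 27.25
tool_pos: [0.5687, 0.2219, 0.2552]
eef_rot: [-0.571, 0.821, -0.0, -0.002]
ft_force: [-0.2, 0.5, 0.6]
gripper_width: 0.0858
grasp_force: 0.0
clock: 28.0
tool_pos: [0.5353, 0.1292, 0.3164]
eef_rot: [-0.572, 0.821, -0.001, 0.001]
ft_force: [0.0, -0.0, -0.1]
gripper_width: 0.0854
grasp_force: 0.0
cap ((571.4364013671875, 221.94187927246094), 27.869186401367188) [0.56979156 0.21819631 0.20789497]
n [ 0.005 -0.008  1.   ]
sleeve cap 0.21862459440453347
```

View pics/w9.png

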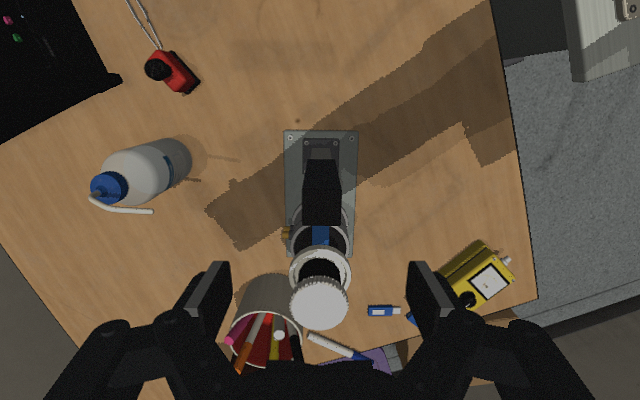

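The jar stands upright in the ring at (320,300). Its top is at 208 mm, i.e. on the 153 mm floor; the sleeve is still latched and the gripper is clear.

```bash
python3 -c "
from workcell import job
print(job.sign_off())"
```

```text
the job is handed in; nothing more can be done
None
```

I handed the job in at about 28 s: the shelf is up 41 mm and hangs latched on the button, and the dark jar stands upright in its ring, within about 2 mm of centre as measured; the judge's verdict was not shown.

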